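Show the over-baked wafer to the inspection camera

TASK

One of the three round wafers standing in the white rack is over-baked, dark brown. Lift it out and hold it up for the inspection camera: centred in front of the lens, 15 cm from it, with its flat face square to the way the camera is looking (the camera looks down at a slant). Finish while still holding it there in the gripper, motionless; leave the two pale wafers standing in the rack and do not shift the basket, the brush or the camera.

Things in the scene. Friction and masses are not known exactly. Their poses are not given: they have to be found in the camera images.
- dark_wafer: the over-baked wafer: a dark brown rigid disc, 90 mm in diameter and 9 mm thick, about 40 g, both faces alike. Origin at the middle of the disc; its x axis is the disc's axis (normal to the flat faces). At the start it stands on edge in one of the rack's three slots (any of them), x axis along the rack's x, its middle 53 mm and its top 98 mm above the table
- wafer_a: a good, pale cream wafer of the same size, origin and axes, standing in another slot of the rack; to be left there
- wafer_b: another pale cream wafer, the same, in the remaining slot; to be left there
- rack: white plastic rack fixed to the table, 230 mm (its x) by 110 mm (its y), origin at the middle of its underside. Base 8 mm thick; three slots at x = -70, 0 and +70 mm, each 12 mm wide between low prongs whose tops are 33 mm above the table, and with low stops 20 mm above the table at the wafer's sides. A wafer stands loosely in its slot with its lower edge on the base and comes straight up; above the prongs it is bare and can be pinched across its 9 mm thickness
- lens (a point): centre of the front glass of the inspection camera (grey box 56 x 40 x 40 mm with a black lens barrel, 32 mm across, on an upright post), 0.22 to 0.31 m above the table. Its axes are those of the camera: it looks along -x, y is level, and it looks down 6 to 23 degrees below level. The camera stands firm unless pushed
- focus (a point): point in the air on the camera's line of sight, 150 mm in front of the lens, where the middle of the wafer has to be. Its axes are the camera's (it looks along -x): the wafer's x axis has to lie along this x axis, either way round
- stand: the camera's stand, fixed to the table: dark foot plate 140 x 140 x 14 mm with a 20 mm thick aluminium post to 384 mm above the table. Origin in the middle of the foot's underside; the camera hangs off the post towards -x, its box centred 55 mm from the post's axis
- basket: small white lattice basket of wafers, 150 mm (x) by 200 mm (y), 70 mm high, about 0.6 kg, loose on the table beyond the rack; origin at the middle of its underside; not to be shifted
- brush: flat hand brush, about 200 mm long, 42 mm wide and 20 mm thick, wooden handle towards its -x, lying loose on the table; origin under its middle; not to be shifted
Mind the look-alikes: they are no part of the job. What is shaped like the wafer_b but green is not meant. What is shaped like the dark_wafer but yellow is not meant.

How it is judged:
By the outcome, as a careful person would: the job done as asked, in the order asked, and still so for the second after the job is handed in, while the arm keeps its last pose, push and grip.
It also fails if it takes over 35 s, if anything falls off the work surface, if the arm or the gripper's body presses on something with over 40 N, if the wrist force passes 120 N, or if a joint passes its speed limit or range.

ROBOT

A 6-joint arm with a two-finger parallel gripper is mounted at the origin on the work surface. World frame = base frame: x ahead of the robot, y to its left, z up, the work surface at z = 0. Lengths are in m, angles in rad, forces in N, time in s.
With the tool pointing down it reaches from about 0.325 to 0.9 m from the base axis. Payload 6.1 kg.
Tool frame: the origin (TCP) lies midway between the tips of the shut fingers; the grasp point (between the pads) lies 19 mm behind it; x points along the fingers, y is the direction in which the jaws open and shut, and the axes are right-handed (so a half turn about x gives the same grasp; the last joint's range is limited). The gripper opens to 85 mm and grips with 20 to 120 N. Pads are 22 mm wide; open, the fingers measure 114 mm over their backs; the gripper's body (76 mm by 85 mm) begins 54 mm behind the grasp point. The pads swing forward as they close: fully open they stand 13 mm farther back than shut.
Start: joints at [1.138, 0.22, 1.526, -0, 1.395, -0.126], TCP at [0.189, 0.596, 0.231] pointing down, gripper open.
Joint ranges: [-2.98, 2.98], [-0.91, 2.08], [0.09, 2.57], [-1.24, 4.39], [0.2, 2.65], [-2.68, 2.68]. Speed limits (rad/s): [2.57, 2.57, 3.01, 3.14, 3.14, 3.14].

INTERFACE

Orientations are given as [roll, pitch, yaw] about the fixed x, y, z axes, in that order (R = Rz(yaw) Ry(pitch) Rx(roll)).
In Python, from plant import movep, move_l, set_joints, gripper_to, hold, inverse_kinematics, observe, get_image, get_calibration, Unreachable, job_done gives the robot as it stands. Calls block until the motion is done:
- movep(position, orientation): joint-space move of the TCP to a pose.
- move_l(position, feed=0.15, rotation=None, max_force=None): straight line of the TCP; rotation=None keeps the orientation; feed is the mean speed in m/s. With max_force (N) it stops when the force on the tool has changed by that much, and returns True; else False.
- set_joints(angles): joint-space move.
- gripper_to(opening, f_grip=None): finger opening in m; f_grip is the grip in N (None keeps the last); returns when the fingers have stopped.
- hold(seconds).
- inverse_kinematics(position, orientation): joint angles nearest the present ones, or None.
- observe(): the state.
- get_image(name): name is "scene" or "top" or "wrist"; returns (picture, depth): 400x640x3 uint8, red, green, blue; 400x640 float32, m along the optical axis (not along the pixel's ray), 0 where there is no reading.
- get_calibration(name): a dict with "intrinsics" (3x3 intrinsics, pixels), "world_from_camera" (4x4, takes a point from camera to world coordinates). Camera axes: x right, y down, z forward; pixel columns grow to the right and rows downward; lengths in m; the calibration is good to about 2 mm. A picture is of the moment at which its call begins: read the wrist's pose just before it. get_calibration takes no time and is no camera call; for the wrist camera it gives the pose at the moment of the call.
A pose or a line that the arm cannot do raises Unreachable and nothing moves.
- job_done(): hands the job in, once; it reports no verdict.
The state is a dict: "time_s": time; "q": joint angles; "joint_velocities": joint speeds; "joint_torque": joint torques, N m; "eef_pos": TCP position; "tcp_rot": TCP orientation; "ft_force": force on the tool from outside, world axes, zero at the start; "torque": the same for the moment, N m; "opening": finger opening in m.
Only numpy, scipy, OpenCV 4.12 (cv2) and the standard library are available. Lean on these libraries where they do the work, as an engineer would, in place of code of your own. Each camera call takes 0.05 s, during which the arm holds its last target.

## Working session

There is one attempt and no reset: what is moved stays moved. The work goes in short steps, each a Python script; the robot and the scene stay as the last script left them, time stands still between calls to the robot, and variables do not carry over. Pictures are saved under pics/ and viewed, and the job is handed in when it is done.

```bash
mkdir -p pics; ls; cat > snap.py <<'E'
import sys,cv2,numpy as np
from plant import *
def snap(n,tag):
    c=get_calibration(n); im,d=get_image(n)
    cv2.imwrite(f'pics/{tag}.png',im[:,:,::-1]); np.savez(f'pics/{tag}.npz',im=im,d=d,K=c['intrinsics'],T=c['world_from_camera'])
def pts(tag):
    z=np.load(f'pics/{tag}.npz'); d=z['d'];K=z['K'];T=z['T']
    v,u=np.mgrid[:d.shape[0],:d.shape[1]]
    P=np.stack([(u-K[0,2])/K[0,0]*d,(v-K[1,2])/K[1,1]*d,d],-1)
    W=P@T[:3,:3].T+T[:3,3]; W[d==0]=np.nan
    return z['im'],W
E
python3 - <<'E'
from snap import *
for n in ['scene','top','wrist']: snap(n,n+'0'); c=get_calibration(n); print(n,np.round(c['world_from_camera'],3).tolist(),c['intrinsics'])
print(observe())
E
```

```text
pics
scene [[0.716, 0.422, -0.556, 1.18], [0.698, -0.417, 0.583, -0.624], [0.014, -0.805, -0.593, 0.775], [0.0, 0.0, 0.0, 1.0]] [[371.01928745   0.         318.05848938]
 [  0.         371.01928745 199.60066273]
 [  0.           0.           1.        ]]
top [[-0.021, -0.997, 0.077, 0.524], [-1.0, 0.022, 0.008, -0.044], [-0.01, -0.077, -0.997, 1.158], [0.0, 0.0, 0.0, 1.0]] [[407.66404616   0.         314.85240341]
 [  0.         407.66404616 199.62494091]
 [  0.           0.           1.        ]]
wrist [[0.302, 0.917, 0.263, 0.122], [0.953, -0.289, -0.085, 0.616], [-0.002, 0.276, -0.961, 0.373], [0.0, 0.0, 0.0, 1.0]] [[347.62671573   0.         315.60084801]
 [  0.         347.62671573 196.35876466]
 [  0.           0.           1.        ]]
{'time_s': 0.15, 'q': array([ 1.13792534e+00,  2.21064631e-01,  1.52732902e+00,  3.16567489e-05,
        1.39471211e+00, -1.26085304e-01]), 'joint_velocities': array([-2.59781220e-05, -2.00546502e-03, -3.75388324e-03,  1.65203214e-03,
       -1.84387587e-03,  1.49886989e-04]), 'joint_torque': array([ 9.53387680e-04, -4.97487652e+01, -3.89902675e+01, -3.05494341e-04,
        7.24855025e-03, -1.88012388e-05]), 'eef_pos': array([0.18853816, 0.59540277, 0.23044859]), 'tcp_rot': array([-1.71747137,  1.5692829 , -2.02426261]), 'ft_force': array([ 0.32668352, -0.94494647,  0.27705603]), 'torque': array([ 0.02832756,  0.04942281, -0.05698701]), 'opening': 0.0851226914745563}
```

View pics/scene0.png

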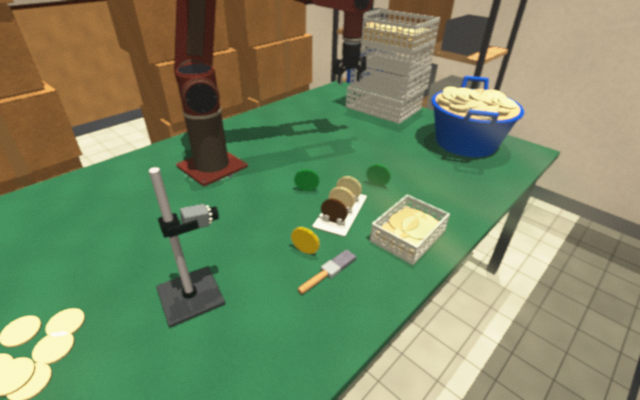

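View pics/top0.png

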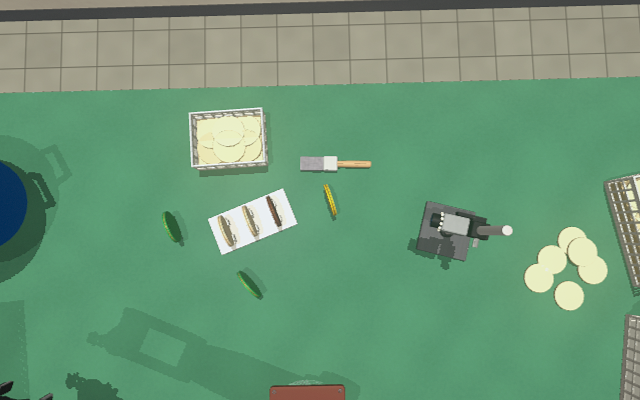

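View pics/wrist0.png

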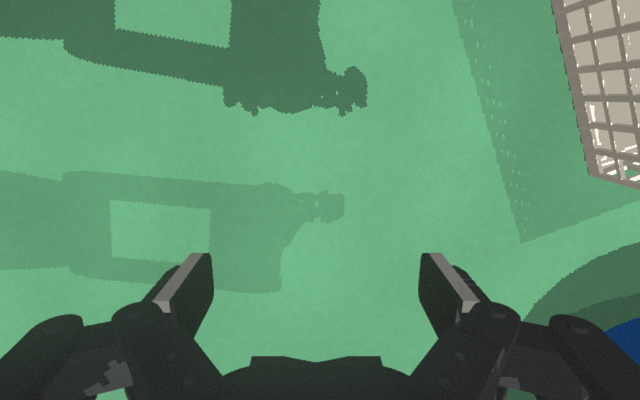

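```bash
python3 - <<'E'
from snap import *
im,W=pts('top0')
cr=im[180:270,200:350]; cv2.imwrite('pics/topc1.png',cv2.resize(cr,None,fx=5,fy=5,interpolation=cv2.INTER_CUBIC)[:,:,::-1])
cr=im[190:270,405:525]; cv2.imwrite('pics/topc2.png',cv2.resize(cr,None,fx=6,fy=6,interpolation=cv2.INTER_CUBIC)[:,:,::-1])
ims,Ws=pts('scene0')
cr=ims[160:330,140:270]; cv2.imwrite('pics/scc2.png',cv2.resize(cr,None,fx=3.5,fy=3.5,interpolation=cv2.INTER_CUBIC)[:,:,::-1])
for p in [(274,212),(331,200),(455,225),(437,222),(507,231),(250,225),(228,232),(250,285),(172,226),(228,140)]: print(p,np.round(W[p[1],p[0]],3))
for p in [(215,214),(198,214),(335,209),(155,172)]: print(p,np.round(Ws[p[1],p[0]],3))
# dark pixels
dm=(im.max(2)<90)
sel=np.zeros(im.shape[:2],bool); sel[190:235,255:295]=1
m=sel&(im.sum(2)<260)&(im[:,:,0]>im[:,:,1])&(W[:,:,2]>.04)
Q=W[m]; print(m.sum(),np.nanmean(Q,0),np.nanmin(Q,0),np.nanmax(Q,0))
E
```

```text
(274, 212) [0.576 0.073 0.088]
(331, 200) [ 0.604 -0.078  0.088]
(455, 225) [ 0.53  -0.343  0.26 ]
(437, 222) [ 0.538 -0.306  0.252]
(507, 231) [ 0.516 -0.399  0.382]
(250, 225) [0.543 0.135 0.096]
(228, 232) [0.526 0.204 0.046]
(250, 285) [0.385 0.142 0.065]
(172, 226) [0.546 0.356 0.048]
(228, 140) [0.779 0.201 0.051]
(215, 214) [ 0.558 -0.31   0.245]
(198, 214) [ 0.55  -0.346  0.261]
(335, 209) [0.586 0.076 0.064]
(155, 172) [ 0.527 -0.402  0.384]
42 [0.57391355 0.07377925 0.06927891] [0.54179868 0.06036019 0.04348983] [0.61876788 0.0916096  0.09431293]
```

```bash
python3 - <<'E'
import cv2
a=cv2.imread('pics/topc1.png');b=cv2.imread('pics/topc2.png');c=cv2.imread('pics/scc2.png')
print(a.shape,b.shape,c.shape)
E
```

```text
(450, 750, 3) (480, 720, 3) (595, 455, 3)
```

View pics/topc1.png

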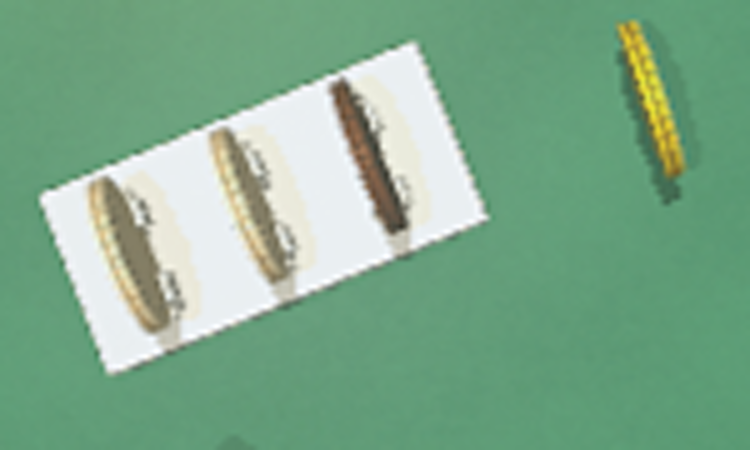

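View pics/topc2.png

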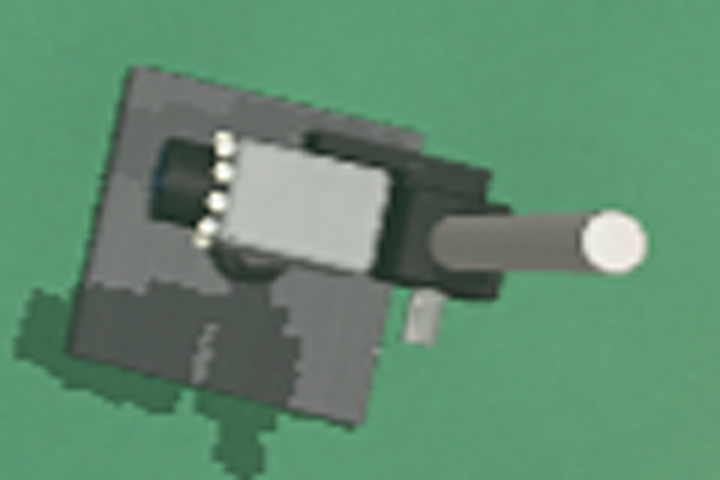

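View pics/scc2.png

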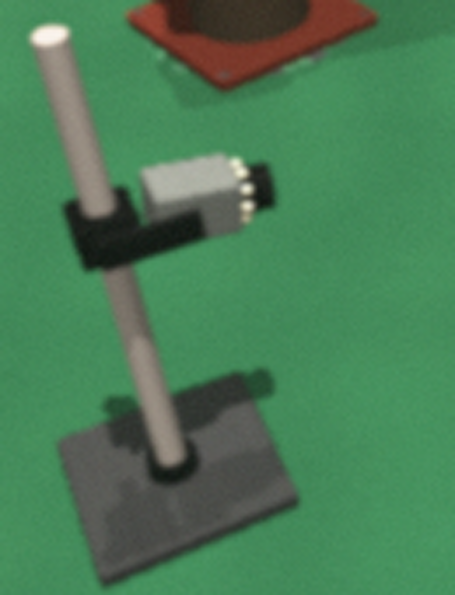

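```bash
cat >> snap.py <<'E'
def ray(tag,u,v,z):
    s=np.load(f'pics/{tag}.npz');K=s['K'];T=s['T']
    r=T[:3,:3]@np.array([(u-K[0,2])/K[0,0],(v-K[1,2])/K[1,1],1.]); o=T[:3,3]
    return o+r*(z-o[2])/r[2]
E
python3 - <<'E'
from snap import *
f=lambda L,k,o,z:np.array([ray('top0',(a+.5)/k+o[0]-.5,(b+.5)/k+o[1]-.5,z) for a,b in L])
R=f([(40,195),(415,42),(488,217),(110,373)],5,(200,180),.008)
print(R.round(4),R.mean(0),[np.linalg.norm(R[i]-R[(i+1)%4]) for i in range(4)])
for a,b in [(0,1),(3,2),(1,2),(0,3)]:
    e=R[b]-R[a];print(np.degrees(np.arctan2(e[1],e[0])))
S=f([(135,65),(425,132),(360,425),(70,350)],6,(405,190),.014)
print(S.round(4),S.mean(0),[np.linalg.norm(S[i]-S[(i+1)%4]) for i in range(4)])
for a,b in [(0,1),(3,2),(1,2),(0,3)]:
    e=S[b]-S[a];print(np.degrees(np.arctan2(e[1],e[0])))
print('posttop',f([(612,242)],6,(405,190),.384), 'scene', ray('scene0',140+(50)/3.5,160+36/3.5,.384))
im,W=pts('top0')
for n,q in [('box roof',W[217:234,446:468])]:
    q=q.reshape(-1,3); q=q[(q[:,2]>.2)]
    A=np.c_[q[:,:2],np.ones(len(q))]; c,r,_,_=np.linalg.lstsq(A,q[:,2],rcond=None); print(n,len(q),q.mean(0),c,np.degrees(np.arctan(np.hypot(c[0],c[1]))),np.degrees(np.arctan2(c[1],c[0])), np.std(A@c-q[:,2]))
# dark wafer rim in the top image: ends in crop (340,85) & (400,228)
print(W[195:198,200:210,2].mean())
E
```

```text
[[0.5651 0.2698 0.008 ]
 [0.6473 0.0562 0.008 ]
 [0.5472 0.0166 0.008 ]
 [0.4643 0.2305 0.008 ]] [0.55600521 0.14326738 0.008     ] [np.float64(0.22881319969343536), np.float64(0.10766955262106609), np.float64(0.22940818231984866), np.float64(0.10816401119708208)]
-68.94764465513272
-68.82310345445852
-158.38557548097054
-158.703035528247
[[ 0.6025 -0.3496  0.014 ]
 [ 0.5682 -0.4832  0.014 ]
 [ 0.4334 -0.4463  0.014 ]
 [ 0.4707 -0.3139  0.014 ]] [ 0.51870995 -0.39824818  0.014     ] [np.float64(0.13786462051584297), np.float64(0.13973066749502772), np.float64(0.13746151789441305), np.float64(0.13657199490880217)]
-104.40879783992163
-105.72298827355183
164.68453714521885
164.84786753100158
posttop [[ 0.5179052  -0.39796819  0.384     ]] scene [ 0.51980385 -0.39958392  0.384     ]
box roof 368 [ 0.53026676 -0.34575486  0.26122273] [ 0.05253928 -0.08596188  0.20364115] 5.75292789152109 -58.56702735452364 0.004594687500954562
8.01424830377299e-05
```

```bash
cat >> snap.py <<'E'
from scipy.spatial.transform import Rotation as Ro
def Rtool(x,y):
    x=np.array(x,float);x/=np.linalg.norm(x);y=np.array(y,float);y-=x*(x@y);y/=np.linalg.norm(y)
    return np.c_[x,y,np.cross(x,y)]
rpy=lambda R:Ro.from_matrix(R).as_euler('xyz')
E
python3 - <<'E'
from snap import *
o=observe();R=Ro.from_euler('xyz',o['tcp_rot']).as_matrix();T=get_calibration('wrist')['world_from_camera']
C=np.eye(4);C[:3,:3]=R.T@T[:3,:3];C[:3,3]=R.T@(T[:3,3]-o['eef_pos']);print(C.round(4));np.save('C.npy',C)
L=np.array([.536,-.33,.25]);h=np.array([np.cos(np.radians(75.5)),np.sin(np.radians(75.5)),0])
side=np.array([-h[1],h[0],0])
for el in (20,30,40,50):
  for az in (-40,-20,0,20,40):
   hh=h*np.cos(np.radians(az))+side*np.sin(np.radians(az)); e=np.radians(el)
   look=-(hh*np.cos(e)+np.array([0,0,np.sin(e)]))  # optical axis
   # camera frame: z=look, x right, y down
   for s in (1,-1):
    xr=s*np.cross(look,[0,0,1]);xr/=np.linalg.norm(xr);Rc=np.c_[xr,np.cross(look,xr),look]
    Rt=Rc@C[:3,:3].T; tc=L-look*.3; p=tc-Rt@C[:3,3]
    q=inverse_kinematics(p,rpy(Rt)); print(el,az,s,p.round(3),None if q is None else np.round(q,2))
# focus & pick feasibility
for yaw in (111.1,-68.9):
  y=[np.cos(np.radians(yaw)),np.sin(np.radians(yaw)),0]
  print('pick',inverse_kinematics([.5812,.078,.065],rpy(Rtool([0,0,-1],y))))
for p in (6,14,23):
  p=np.radians(p);d=h*np.cos(p)-np.array([0,0,np.sin(p)]);t=-(h*np.sin(p)+np.array([0,0,np.cos(p)]))
  for s in (1,-1):
    print('focus',s,inverse_kinematics(np.array([.54,-.30,.24])+.15*d-t*.006,rpy(Rtool(t,s*d))))
E
```

```text
[[ 1.000e-04 -2.764e-01  9.611e-01 -1.424e-01]
 [ 1.000e+00  5.000e-04  0.000e+00 -2.000e-04]
 [-5.000e-04  9.611e-01  2.764e-01 -6.970e-02]
 [ 0.000e+00  0.000e+00  0.000e+00  1.000e+00]]
20 -40 1 [ 0.654 -0.246  0.273] None
20 -40 -1 [ 0.639 -0.257  0.325] [-0.21  0.86  0.71 -0.79  2.14  0.5 ]
20 -20 1 [ 0.618 -0.211  0.273] [-0.02  0.91  1.08 -1.24  2.07 -2.62]
20 -20 -1 [ 0.607 -0.226  0.325] [-0.11  0.57  1.15 -0.84  1.86  0.43]
20 0 1 [ 0.572 -0.19   0.273] None
20 0 -1 [ 0.568 -0.208  0.325] [-0.04  0.28  1.54 -0.91  1.59  0.32]
20 20 1 [ 0.522 -0.186  0.273] None
20 20 -1 [ 0.524 -0.205  0.325] [-0.03 -0.04  1.89 -0.98  1.31  0.16]
20 40 1 [ 0.474 -0.199  0.273] None
20 40 -1 [ 0.482 -0.216  0.325] [-0.14 -0.42  2.2  -0.95  0.98 -0.18]
30 -40 1 [ 0.649 -0.249  0.298] None
30 -40 -1 [ 0.626 -0.266  0.346] [-0.26  0.72  0.81 -0.65  2.06  0.52]
30 -20 1 [ 0.614 -0.216  0.298] [-0.03  0.79  1.1  -1.12  2.   -2.65]
30 -20 -1 [ 0.599 -0.239  0.346] [-0.17  0.47  1.18 -0.71  1.81  0.37]
30 0 1 [ 0.57  -0.196  0.298] [ 0.06  0.49  1.55 -1.21  1.73 -2.6 ]
30 0 -1 [ 0.564 -0.223  0.346
[... 1481 characters left out ...]
66465e-01  1.75899677e+00  0.00000000e+00
  1.07872942e+00  1.20149944e+00]
focus 1 [-0.33550511  0.15997564  1.6011817  -0.1064486   1.37287857 -1.63267356]
focus -1 [-0.33550511  0.15997564  1.6011817  -0.1064486   1.37287857  1.50891909]
focus 1 [-0.26322357  0.19024827  1.62183901 -0.25147457  1.33435662 -1.52115028]
focus -1 [-0.26322357  0.19024827  1.62183901 -0.25147457  1.33435662  1.62044237]
focus 1 [-0.19144193  0.24069016  1.63928011 -0.41540599  1.31071519 -1.39091499]
focus -1 [-0.19144193  0.24069016  1.63928011 -0.41540599  1.31071519  1.75067767]<sys>:0: UserWarning: Gimbal lock detected. Setting third angle to zero since it is not possible to uniquely determine all angles.
```

```bash
cat > v.py <<'E'
from snap import *
C=np.load('C.npy')
L=np.array([.538,-.32,.25]);h=np.array([np.cos(np.radians(75.5)),np.sin(np.radians(75.5)),0]);side=np.array([-h[1],h[0],0])
for tag,el,az in (('camA',40,25),('camB',30,-25)):
   hh=h*np.cos(np.radians(az))+side*np.sin(np.radians(az)); e=np.radians(el)
   look=-(hh*np.cos(e)+np.array([0,0,np.sin(e)]))
   xr=-np.cross(look,[0,0,1]);xr/=np.linalg.norm(xr);Rc=np.c_[xr,np.cross(look,xr),look]
   Rt=Rc@C[:3,:3].T; p=L-look*.3-Rt@C[:3,3]
   movep(p,rpy(Rt)); hold(.2); snap('wrist',tag); o=observe(); print(o['time_s'],o['eef_pos'],p)
E
python3 v.py
```

```text
3.5083 [ 0.52149649 -0.2288349   0.36363343] [ 0.52136776 -0.22906897  0.36370206]
4.575 [ 0.60813918 -0.2348403   0.34817281] [ 0.60863176 -0.23465819  0.34592274]
```

View pics/camA.png

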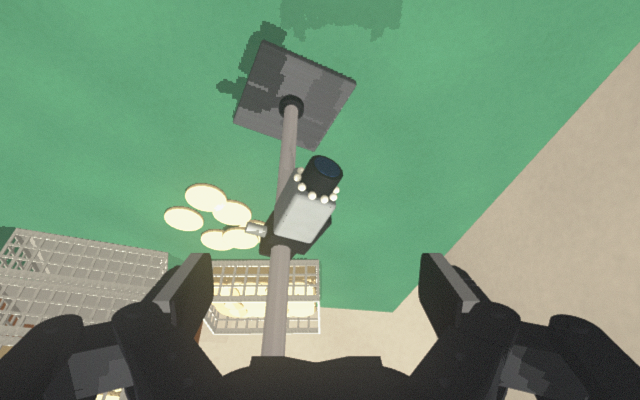

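View pics/camB.png

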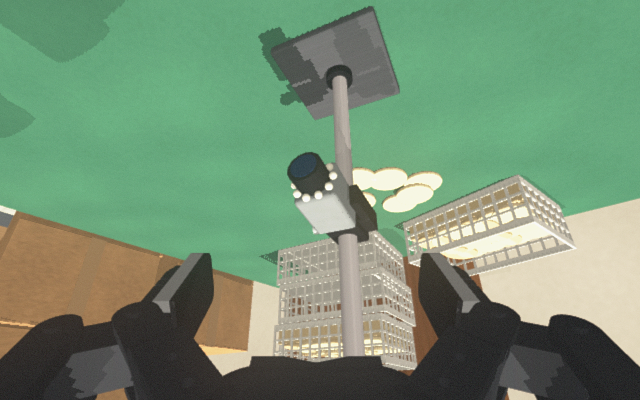

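```bash
python3 - <<'E'
from snap import *
ims=[]
for t,(u,v) in (('camA',(265,145)),('camB',(265,140))):
    im,W=pts(t); ims.append(cv2.resize(im[v:v+110,u:u+95],None,fx=4.2,fy=4.2,interpolation=cv2.INTER_CUBIC))
cv2.imwrite('pics/cams.png',np.hstack(ims)[:,:,::-1]);print(ims[0].shape)
E
```

```text
(462, 399, 3)
```

View pics/cams.png

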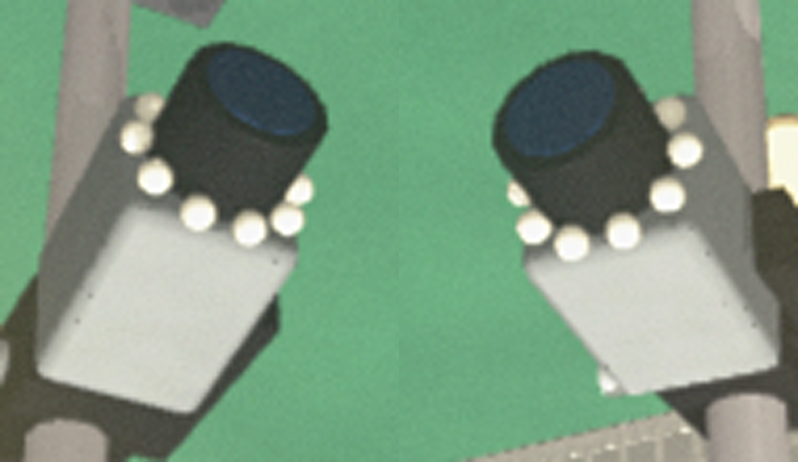

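```bash
cat > cam.py <<'E'
from snap import *
k=4.2
cA=lambda a,b:((a+.5)/k+265-.5,(b+.5)/k+145-.5)
cB=lambda a,b:((a-399+.5)/k+265-.5,(b+.5)/k+140-.5)
def tri(a,b):
    A=[];B=[]
    for t,(u,v) in (('camA',a),('camB',b)):
        s=np.load(f'pics/{t}.npz');K=s['K'];T=s['T'];r=T[:3,:3]@np.array([(u-K[0,2])/K[0,0],(v-K[1,2])/K[1,1],1.]);r/=np.linalg.norm(r)
        M=np.eye(3)-np.outer(r,r);A.append(M);B.append(M@T[:3,3])
    x=np.linalg.lstsq(np.vstack(A),np.hstack(B),rcond=None)[0]
    return x,[np.linalg.norm(a@x-b).round(4) for a,b in zip(A,B)]
g,e=tri(cA(261,92),cB(559,104));print('glass',g,e)
P=[]
for a,b in (((130,208),(525,258)),((298,255),(690,228)),((188,412),(778,358)),((38,373),(628,393))):
    x,e=tri(cA(*a),cB(*b));P.append(x);print(x.round(4),e)
P=np.array(P)
for a,b in((3,0),(2,1),(0,1),(3,2)):
    d=P[b]-P[a];print('edge',np.linalg.norm(d).round(4),'yaw',np.degrees(np.arctan2(d[1],d[0])).round(2),'el',np.degrees(np.arcsin(d[2]/np.linalg.norm(d))).round(2))
def plane(q):
    for _ in range(4):
        c=q.mean(0);n=np.linalg.svd(q-c)[2][2];r=(q-c)@n;q=q[abs(r)<max(2*np.std(r),.0003)]
    return c,n*np.sign(n[2]),np.std(r),len(q)
rays=[]
for t,poly,gl in (('camA',[cA(*x) for x in((130,208),(298,255),(188,412),(38,373))],[cA(261,92)]),('camB',[cB(*x) for x in((525,258),(690,228),(778,358),(628,393))],[cB(559,104)])):
    im,W=pts(t);m=np.zeros(im.shape[:2],np.uint8);pp=np.array(poly);pp=pp.mean(0)+(pp-pp.mean(0))*.8
    cv2.fillPoly(m,[pp.round().astype(int)],1);q=W[m>0];q=q[~np.isnan(q[:,0])]
    c,n,s,N=plane(q);print(t,'roof',c.round(4),n.round(4),'pitch',np.degrees(np.arccos(n[2])).round(2),'yaw',np.degrees(np.arctan2(n[1],n[0])).round(2),s,N)
    u,v=map(int,np.round(gl[0]));q=W[v-6:v+7,u-6:u+7].reshape(-1,3);print('glass depth',np.nanmedian(q,0))
E
python3 cam.py
```

```text
glass [ 0.54421045 -0.29718274  0.2338168 ] [np.float64(0.0004), np.float64(0.0004)]
[ 0.5207 -0.3139  0.2536] [np.float64(0.0007), np.float64(0.0007)]
[ 0.5568 -0.3222  0.2552] [np.float64(0.0003), np.float64(0.0003)]
[ 0.5428 -0.3742  0.2613] [np.float64(0.0006), np.float64(0.0006)]
[ 0.5076 -0.3636  0.2628] [np.float64(0.0001), np.float64(0.0001)]
edge 0.0521 yaw 75.23 el -10.07
edge 0.0542 yaw 74.95 el -6.46
edge 0.0371 yaw -12.92 el 2.39
edge 0.0368 yaw -16.83 el -2.29
camA roof [ 0.5316 -0.3386  0.2606] [0.0354 0.133  0.9905] pitch 7.91 yaw 75.09 0.00039294824594734133 1007
glass depth [ 0.54433957 -0.29669058  0.23540948]
camB roof [ 0.5352 -0.3384  0.2604] [0.0345 0.1346 0.9903] pitch 7.99 yaw 75.62 0.00031393500972048434 815
glass depth [ 0.54421403 -0.29693823  0.23345452]
```

```bash
python3 - <<'E'
from snap import *
y=np.radians(-68.9); R=Rtool([0,0,-1],[np.cos(y),np.sin(y),0])
movep([.5812,.078,.20],[*rpy(R)]); gripper_to(.05,30); hold(.2); snap('wrist','rk'); o=observe(); print(o['time_s'],o['eef_pos'],o['q'].round(2),o['opening'],o['ft_force'])
E
```

```text
6.5333 [0.58120051 0.07800218 0.19997145] [-0.    0.15  1.66 -0.    1.33  1.2 ] 0.050030026613474735 [ 0.10039377  0.19385093 -0.29320388]<sys>:0: UserWarning: Gimbal lock detected. Setting third angle to zero since it is not possible to uniquely determine all angles.
```

View pics/rk.png

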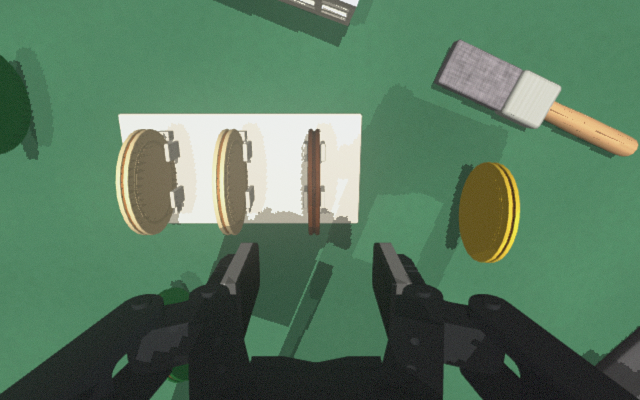

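```bash
python3 - <<'E'
from snap import *
im,W=pts('rk')
m=(W[:,:,2]>.04); m[:, :295]=0; m[:,335:]=0; m[:120]=0; m[240:]=0
Q=W[m]; y=np.radians(-68.9);a=np.array([np.cos(y),np.sin(y),0]);b=np.array([-a[1],a[0],0])
ua,ub=Q@a,Q@b; print(len(Q),'normal',ua.min(),ua.max(),'lat',ub.min(),ub.max(),'z',Q[:,2].max())
for lo in (.04,.06,.08,.09):
  s=(Q[:,2]>lo); print(lo,s.sum(),np.percentile(ua[s],[2,50,98]),np.percentile(ub[s],[1,99]))
top=Q[Q[:,2]>.09]; p=np.polyfit(top@b,top@a,1);print('tilt deg',np.degrees(np.arctan(p[0])))
n0,l0=np.array([.5812,.078,0])@a,np.array([.5812,.078,0])@b;print('guess',n0,l0)
# circle fit of rim: z vs lateral
from scipy.optimize import least_squares
sel=[]
for c in np.arange(ub.min(),ub.max(),.004):
    s=(ub>=c)&(ub<c+.004)
    if s.any(): sel.append((ub[s].mean(),Q[s,2].max()))
sel=np.array(sel);r=least_squares(lambda t:np.hypot(sel[:,0]-t[0],sel[:,1]-t[1])-.045,[l0,.053]);print('circle',r.x,np.std(r.fun))
E
```

```text
1249 normal 0.13080947709990437 0.139721029170198 lat 0.5300744454062777 0.6149484470356321 z 0.09970886020562394
0.04 1249 [0.13117921 0.13503192 0.1395117 ] [0.53372976 0.61445968]
0.06 1229 [0.13118289 0.13563171 0.13950723] [0.53372187 0.61351122]
0.08 1038 [0.13122753 0.13566766 0.1394697 ] [0.53666473 0.60522078]
0.09 736 [0.13127746 0.13570582 0.13946483] [0.54677278 0.59439728]
tilt deg -0.12618626507529224
guess 0.13645976916298566 0.5703123454739383
circle [0.57062308 0.05424849] 0.0005099092814337663
```

```bash
python3 - <<'E' 2>/dev/null
from snap import *
y=np.radians(-68.9);a=np.array([np.cos(y),np.sin(y),0]);b=np.array([-a[1],a[0],0])
c=a*.1353+b*.5706; R=Rtool([0,0,-1],a)
move_l([*c[:2],.20],.1); 
print(move_l([*c[:2],.055],.1,max_force=8))
print(gripper_to(0,35)); hold(.3); o=observe(); print(o['time_s'],o['eef_pos'],o['opening'],o['ft_force'])
print(move_l([*c[:2],.24],.12)); o=observe(); hold(.1);snap('wrist','held');snap('scene','sc1'); print(o['time_s'],o['eef_pos'],o['tcp_rot'],o['opening'],o['ft_force'])
E
```

```text
False
False
9.125 [0.58133835 0.07910442 0.05533897] 0.008291636670433306 [ 0.14900687 -1.19800333  4.20343007]
False
10.8167 [0.58053917 0.07916707 0.23891108] [-0.37834681  1.56897638  3.13146319] 0.008462935517521907 [-0.11332986  0.03567498 -0.33750634]
```

View pics/held.png

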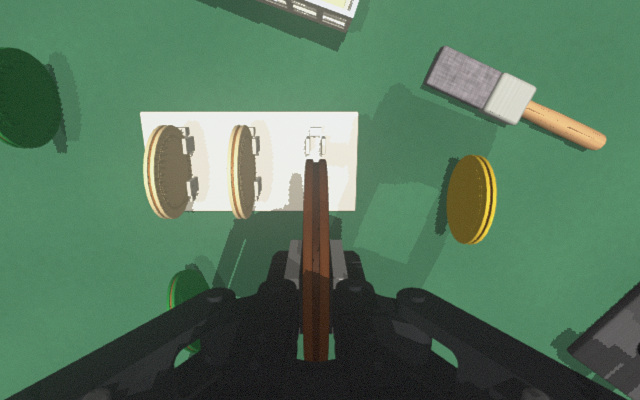

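View pics/sc1.png

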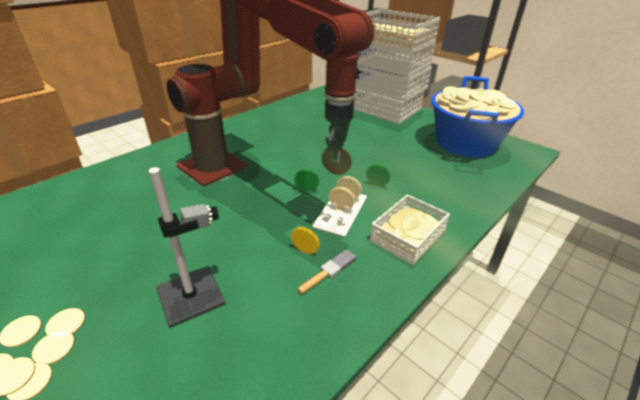

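```bash
cat > held.py <<'E'
from snap import *
from scipy.optimize import least_squares
def fit(tag):
    im,W=pts(tag);C=np.load('C.npy');T=np.load(f'pics/{tag}.npz')['T']
    P=((W-T[:3,3])@T[:3,:3])@C[:3,:3].T+C[:3,3]   # tool frame
    u,v=np.meshgrid(range(640),range(400))
    m=(np.hypot(P[...,0],P[...,2])<.06)&(abs(P[...,1])<.012)&(im[...,0]>1.25*im[...,2])&(v<370)&(u>290)&(u<345)
    Q=P[m]
    f=Q[:,2]<-.02; Q2=Q[np.hypot(Q[:,0],Q[:,2])>.03]
    e=Q2[:,1]; print('n',len(Q2),'y pct',np.percentile(e,[1,50,99]),'x',Q2[:,0].min(),Q2[:,0].max(),'z',Q2[:,2].min(),Q2[:,2].max())
    r=least_squares(lambda t:np.hypot(Q2[:,0]-t[0],Q2[:,2]-t[1])-.045,[0,0],loss='soft_l1',f_scale=.001);print('centre x,z',r.x,np.std(r.fun))
    A=np.c_[Q2[:,0],Q2[:,2],np.ones(len(Q2))];print('plane tilt deg',np.degrees(np.linalg.lstsq(A,e,rcond=None)[0][:2]))
    return r.x
if __name__=='__main__':
    import sys;fit(sys.argv[1])
E
python3 held.py held
```

```text
n 5104 y pct [-4.72235513e-03 -8.93399006e-05  4.24363488e-03] x -0.05615583707430777 0.005164105676117886 z -0.043925616862731845 0.029342797481233432
centre x,z [0.00327306 0.00118026] 0.0009834770835185295
plane tilt deg [0.29646263 0.18599069]
```

```bash
cat > fin.py <<'E'
from snap import *
L=np.array([.5443,-.2970,.2342]);yw=np.radians(75.2);p=np.radians(7.95)
h=np.array([np.cos(yw),np.sin(yw),0]);Z=np.array([0,0,1.]);d=h*np.cos(p)-Z*np.sin(p);t=-(h*np.sin(p)+Z*np.cos(p))
R=Rtool(t,-d); off=np.array([.0028,0,.0008]); F=L+.15*d
tcp=F-R@off
E
python3 - <<'E' 2>/dev/null
from fin import *
print(F,tcp)
movep(tcp+.08*d+[0,0,.03],rpy(R)); move_l(tcp,.1,rotation=rpy(R)); hold(.3)
o=observe(); Ra=Ro.from_euler('xyz',o['tcp_rot']).as_matrix(); print(o['time_s'],o['eef_pos'],'centre err mm',((o['eef_pos']+Ra@off-F)*1e3).round(2),'ang',np.degrees(np.arccos(abs(Ra[:,1]@d))),o['opening'],o['ft_force'])
for n in('wrist','scene','top'): snap(n,n+'F')
E
python3 held.py wristF
```

```text
[ 0.58224861 -0.15337029  0.21345367] [ 0.58312099 -0.15320023  0.21622676]
12.95 [ 0.58329738 -0.15277286  0.21631354] centre err mm [0.18 0.43 0.09] ang 0.03799051514197101 0.00863040012206429 [-0.20023027 -0.43963395 -1.06561747]
n 5230 y pct [-0.00473931 -0.00041294  0.0042342 ] x -0.05578725076862888 0.009387837940690785 z -0.043998550009412704 0.02933136637119675
centre x,z [0.00326735 0.00123206] 0.0010104602574330978
plane tilt deg [0.06649291 0.11660025]
```

```bash
python3 - <<'E'
import cv2,numpy as np
s=cv2.imread('pics/sceneF.png')[100:330,130:430];t=cv2.imread('pics/topF.png')[130:290,180:530]
cv2.imwrite('pics/fs.png',cv2.resize(s,None,fx=2.5,fy=2.5));cv2.imwrite('pics/ft.png',cv2.resize(t,None,fx=2.2,fy=2.2))
E
```

```text
(no output)
```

View pics/fs.png

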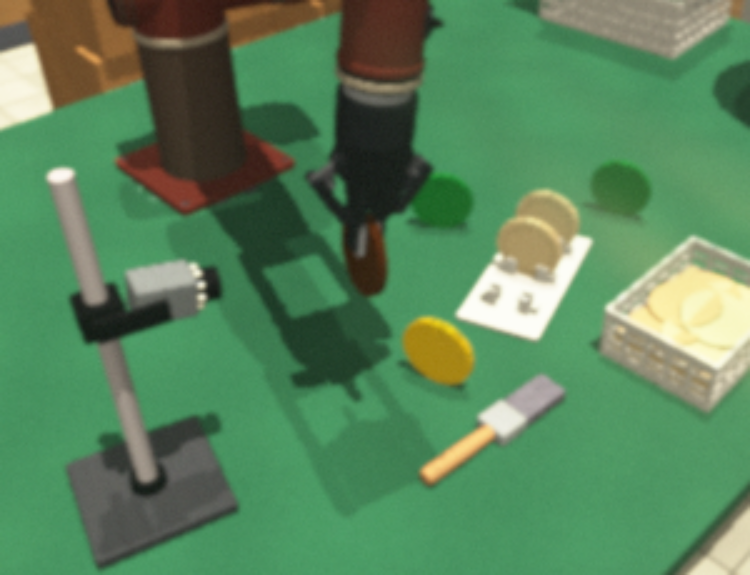

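View pics/ft.png

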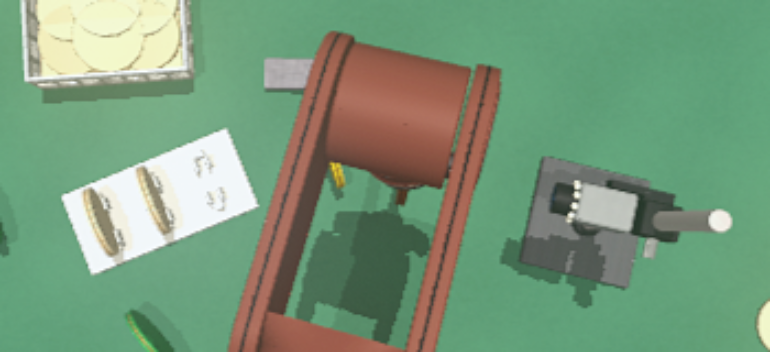

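View pics/wristF.png

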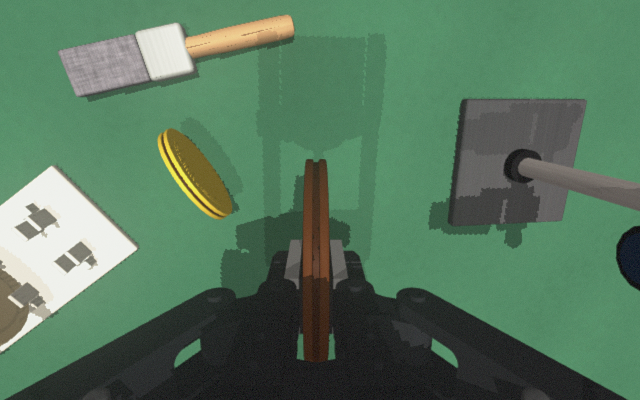

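```bash
python3 - <<'E' 2>/dev/null
from fin import *
hold(.5);o=observe();Ra=Ro.from_euler('xyz',o['tcp_rot']).as_matrix()
print(o['time_s'],((o['eef_pos']+Ra@off-F)*1e3).round(2),abs(o['joint_velocities']).max(),o['opening'])
job_done()
E
```

```text
13.6 [ 0.02 -0.02  0.01] 0.0011638100507983754 0.008350918767703875
the job is handed in; nothing more can be done
```

I lifted the dark wafer out of the rack slot nearest the inspection camera and handed the job in at 13.6 s, with the wafer still held in front of the lens.

- **Where the camera is:** I measured the lens at (0.544, −0.297, 0.234) m from two close wrist views. The camera looks 7.95° below level, and the two views agreed to 0.1°.
- **Wafer position:** The arm was still, with the wafer's middle within 0.1 mm of the point I computed 15 cm in front of the lens. The real error also includes the camera calibration (about 2 mm) and an uncertainty of about 0.5 mm in where the wafer sits in the fingers.
- **Wafer angle:** The gripper was about 0.04° off square to the camera's line of sight. In the wrist image the wafer sat within about 0.15° of the fingers.
- **Disagreement:** The fitted position of the wafer in the fingers was about 1 mm different from the height I expected from the grasp, so I used a value in between.
- **Everything else:** The last pictures show both pale wafers standing in the rack, and the basket, brush and camera appear unmoved. I checked those by eye and did not re-measure them.

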